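# Set the strain viewer's ring to the marked stud and record

## Robot

A 6-joint arm with a two-finger parallel gripper is mounted at the origin on a cart in front of the work surface, level with it; the furniture and walls round the work are solid. World frame = base frame: x ahead of the robot, y to its left, z up, the work surface at z = 0. Lengths are in m, angles in rad, forces in N, time in s.
With the tool pointing down it reaches from about 0.375 to 0.975 m from the base axis. Payload 3.8 kg.
Tool frame: the origin (TCP) lies between the finger pads; the fingertips stand 22 mm ahead of it and the grasp point (between the pads) lies 3 mm ahead of it; z points along the fingers, y is the direction in which the jaws open and shut (so a half turn about z gives the same grasp; the last joint's range is limited). The gripper opens to 85 mm and grips with 20 to 120 N. Pads are 22 mm wide; open, the fingers measure 114 mm over their backs; the gripper's body (76 mm by 85 mm) begins 54 mm behind the grasp point. The pads swing forward as they close: fully open they stand 13 mm farther back than shut.
Start: joints at [1.108, 0.264, 1.604, -0, 1.274, -0.037], TCP at [0.279, 0.615, 0.253] pointing down, gripper open.
Joint ranges: [-2.63, 2.63], [-0.94, 2.18], [0.31, 2.57], [-1.31, 4.45], [0, 2.66], [-2.55, 2.55]. Speed limits (rad/s): [2.57, 2.57, 3.14, 3.14, 3.14, 3.14].

## Interface

Orientations are given as a rotation vector (axis times angle).
In Python, from plant import observe, capture, calibration, sign_off gives the robot as it stands.
- The arm moves only by the shell command python3 -m creep 'ROWS'. ROWS is JSON, a list that holds one entry, the list of rows, each a list of 7 numbers: the turn, a rotation vector about the world's x, y, z in degrees, then the shift along the world's x, y, z in cm, then the closure, from -1 (fully open) to 1 (shut). A call has 1 to 5 rows; each row shifts and turns the pose as measured when the row begins; what a row does not reach is not made up. A row lasts 1/8 s, in which the tool goes at most 62.5 mm and 10.7 degrees, less where a joint would pass 70% of its speed; a pose out of reach is approached as far as the arm can. A call with a gripper value outside its range is refused whole. The fingers move at their own pace and stop on an object; the grip force is fixed at half the most. Time passes only in rows, so rows that do not move let the fingers close. It gives the time, the measured TCP pose, the force and the opening at its end, in the units of the state.
- observe(): the state, without advancing time (a new reading comes with each control period).
- capture(name): name is "scene" or "top" or "wrist"; returns the picture (420x560x3 uint8, blue, green, red); there is no depth.
- calibration(name): a dict with "fx", "fy", "cx", "cy" (pixels), "rvec" (rotation vector, rad) and "tvec" (3), from world to camera coordinates, as OpenCV has them. Camera axes: x right, y down, z forward; pixel columns grow to the right and rows downward; lengths in m; the calibration is good to about 2 mm. A picture is of the moment at which its call begins: read the wrist's pose just before it. calibration takes no time and is no camera call; for the wrist camera it gives the pose at the moment of the call.
- sign_off(): hands the job in, once; it reports no verdict.
The state is a dict: "clock": time; "joints": joint angles; "joint_velocities": joint speeds; "joint_efforts": joint torques, N m; "position": TCP position; "ee_rot": TCP orientation; "wrist_force": force on the tool from outside, world axes, zero at the start; "moment": the same for the moment, N m; "grip_width": finger opening in m.
Only numpy, scipy, OpenCV 4.12 (cv2) and the standard library are available. Lean on these libraries where they do the work, as an engineer would, in place of code of your own. Each camera call takes 0.05 s, during which the arm holds its last target.

## Task

On the round strain viewer on the bench, gently push the ring's upright pin round with the fingertips, without pinching it, until the pointer is lined up with the tall cone-topped stud on the rim. Then press the round record key on the front of the viewer fully down and let it come up again; do not press it before the ring is set. Leave the watch glass lying in the middle and the small things standing beside the viewer where they are.

Things in the scene. Friction and masses are not known exactly. Their poses are not given: they have to be found in the camera images.
- viewer: Strain viewer, fixed: a grey round plinth 200 mm across, its flat dial 26 mm above the bench, a 62 mm glass field in the middle; a 60 mm wide key box, 24 mm high, sticks out at its -x side to 145 mm from the centre. Origin: on the ring's turning axis at bench level; z up; the -x side faces the robot and bears the tick scale. An upright board 280 mm high stands on its right, at least 150 mm from the centre.
- ring (a joint): Angle of the turning ring (rad). 0: pointer along the viewer's -x; positive is counterclockwise seen from above; stops at -1.4 and +1.4. Light friction (about 1 N at the pin), stays where it is left, no spring. The ring is bare metal, 94 mm across, opening 68 mm, its top 38 mm above the bench; a flat arm on it carries the push pin and ends in a narrow pointer.
- axis (a point): Centre of the ring's top, on its vertical turning axis, 38 mm above the bench.
- pin_top (a point): Centre of the top of the upright steel push pin, 80 mm above the bench. The pin is 10 to 12 mm thick, stands 42 mm above the arm, 60 mm from the turning axis on the same radius as the pointer. Nothing else on the viewer is higher than 47 mm.
- sight (a point): Point on the pointer's line, 86 mm from the turning axis (8 mm beyond the pointer's tip), 34.5 mm above the bench: the circle on which the studs stand. The pointer is on a stud when this point is above the stud's centre.
- cone_stud: The tall stud: steel, 16 mm across, 20 mm high with a conical top (its tip 46 mm above the bench), fixed on the dial 86 mm from the turning axis, at one of four places: 60 or 30 degrees to either side of the viewer's -x direction. The other three places have flat studs 9 mm across, only 4 mm high. Origin: centre of its foot on the dial.
- record_key_top (a point): Centre of the top of the round grey record key, 28 mm across, on the key box 118 mm from the turning axis toward the viewer's -x; the top is 46 mm above the bench when up. Pressed straight down.
- record_key (a joint): Travel of the record key (m): 0 up, 0.006 fully down, which takes 5 N; sprung, comes up by itself.
- crystal: Clear domed watch glass under test, 38 mm across, 8.5 mm high, lying loose on the glass field inside the ring. Origin: centre of its underside.
- cream_pot: White lidded pot, 46 mm across, 47 mm high, loose, standing beside the viewer on its +y side. Origin: centre of its underside.
- vial: Small amber vial with black cap, 30 mm across, 46 mm high, loose, standing beside the viewer on its +y side. Origin: centre of its underside.
- loupe: Black eyeglass loupe, 35 mm across, 31 mm high, loose, standing beside the key box on the viewer's +y side. Origin: centre of its underside.
- bench_lamp: Hanging work lamp with a grey dome shade, fixed, to the left of the viewer: an obstacle. The shade is 300 mm across; its centre lies 90 mm from this origin along world -y, its rim 150 mm and more above the bench, its top over 400 mm.
Not all that is in view belongs to the job. Several things have the shape of the crystal; the one meant has the colours described above.

How it is judged:
By the outcome, as a careful person would: the job done as asked, in the order asked, and still so for the second after the job is handed in, with the robot touching nothing.
It also fails if it takes over 45 s, if anything falls off the work surface, if the arm or the gripper's body presses on something with over 40 N, if the wrist force passes 120 N, or if a joint passes its speed limit or range.

## Working session

There is one attempt and no reset: what is moved stays moved. The work goes in short steps, Python scripts to look and compute and a shell command to move; the robot and the scene stay as the last step left them, time stands still between calls to the robot, and variables do not carry over. Pictures are saved under pics/ and viewed, and the job is handed in when it is done.

```bash
ls; mkdir -p pics
python3 - <<'E'
from plant import *
import cv2
s=observe();print(s)
for n in ["scene","top","wrist"]:
    cv2.imwrite(f"pics/{n}0.png",capture(n)); print(n,calibration(n))
E
```

```text
pics
{'clock': 0.0, 'joints': array([ 1.10807710e+00,  2.64768209e-01,  1.60539820e+00, -1.48038365e-05,
        1.27368708e+00, -3.68996906e-02]), 'joint_velocities': array([ 9.51837664e-05,  8.46299164e-04, -1.75876332e-05, -2.22732107e-04,
       -8.76250917e-05,  1.77617677e-04]), 'joint_efforts': array([-3.08168965e-04, -5.15119851e+01, -3.67308605e+01,  6.29268106e-05,
        1.31504866e-02, -7.12871415e-07]), 'position': array([0.27851803, 0.61410268, 0.25193876]), 'ee_rot': array([-0.6637115 , -3.07012283,  0.00344597]), 'wrist_force': array([-0.2536818 , -0.12049992,  1.06472096]), 'moment': array([ 0.01379314, -0.01820369, -0.02276245]), 'grip_width': 0.08555011795266274}
scene {'fx': 526.806294913769, 'fy': 526.806294913769, 'cx': 280.6013510411189, 'cy': 213.56126210561118, 'rvec': array([ 2.19020654, -0.58321411,  0.27067028]), 'tvec': array([-0.24828749,  0.44761837,  0.70629422])}
top {'fx': 407.6075636061697, 'fy': 407.6075636061697, 'cx': 277.53161088298833, 'cy': 207.64166087564988, 'rvec': array([ 2.15820286, -2.13611607,  0.20006906]), 'tvec': array([0.31852772, 0.53554821, 0.92585502])}
wrist {'fx': 322.81220721147923, 'fy': 322.81220721147923, 'cx': 279.00140001407965, 'cy': 212.66357694910351, 'rvec': array([-2.42676056, -1.56080391, -0.22901996]), 'tvec': array([-0.67193036, -0.03704528,  0.37865503])}
```

View pics/scene0.png

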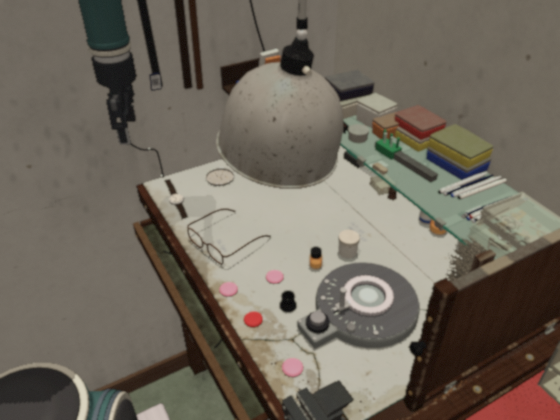

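View pics/top0.png

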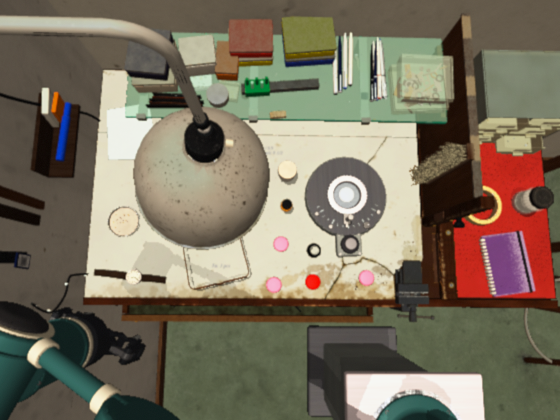

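View pics/wrist0.png

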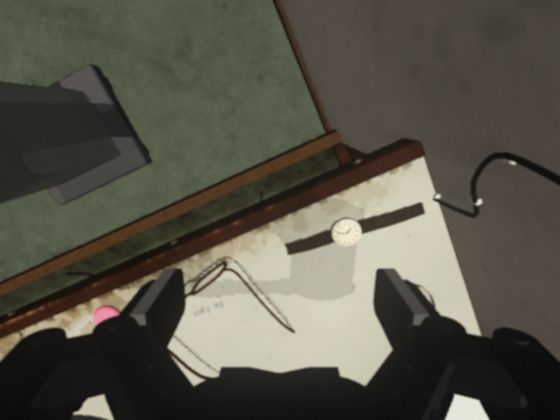

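The scene picture shows the viewer at about (367,303) with its key at (317,320). In the top picture the viewer is at (345,196) and the key at (349,243). The lamp dome stands between the arm and the viewer. Next I'll enlarge the crops.

```bash
cat > h.py <<'E'
import numpy as np, cv2
from plant import *
def ray(n,u,v,c=None):
    c=c or calibration(n); R=cv2.Rodrigues(np.array(c['rvec']))[0]
    o=-R.T@c['tvec']; d=R.T@np.array([(u-c['cx'])/c['fx'],(v-c['cy'])/c['fy'],1]); return o,d
def onz(n,u,v,z,c=None):
    o,d=ray(n,u,v,c); return o+d*(z-o[2])/d[2]
def pix(n,p,c=None):
    c=c or calibration(n); K=np.array([[c['fx'],0,c['cx']],[0,c['fy'],c['cy']],[0,0,1]])
    return cv2.projectPoints(np.array([p],float),np.array(c['rvec']),np.array(c['tvec']),K,None)[0].ravel()
E
python3 - <<'E'
from h import *
t=cv2.imread('pics/top0.png');s=cv2.imread('pics/scene0.png')
a=t[150:270,260:400]; b=s[230:380,260:440]
cv2.imwrite('pics/c_top.png',cv2.resize(a,None,fx=5,fy=5,interpolation=cv2.INTER_CUBIC))
cv2.imwrite('pics/c_sc.png',cv2.resize(b,None,fx=4,fy=4,interpolation=cv2.INTER_CUBIC))
E
```

```text
(no output)
```

View pics/c_top.png

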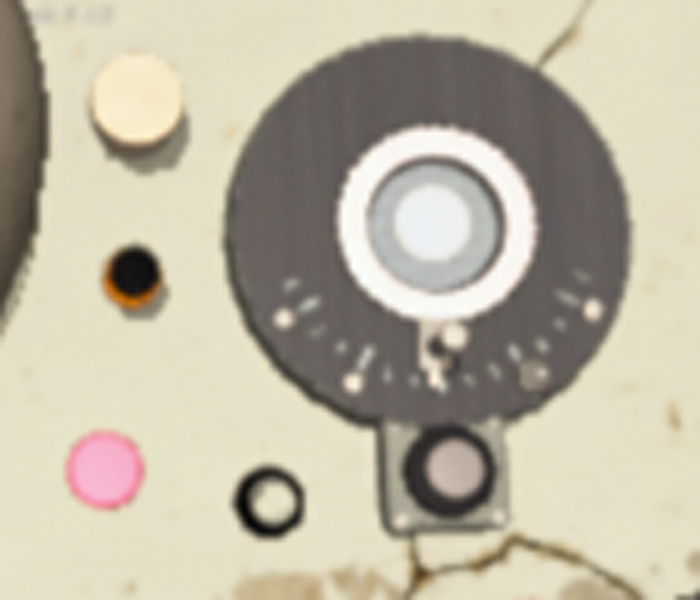

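View pics/c_sc.png

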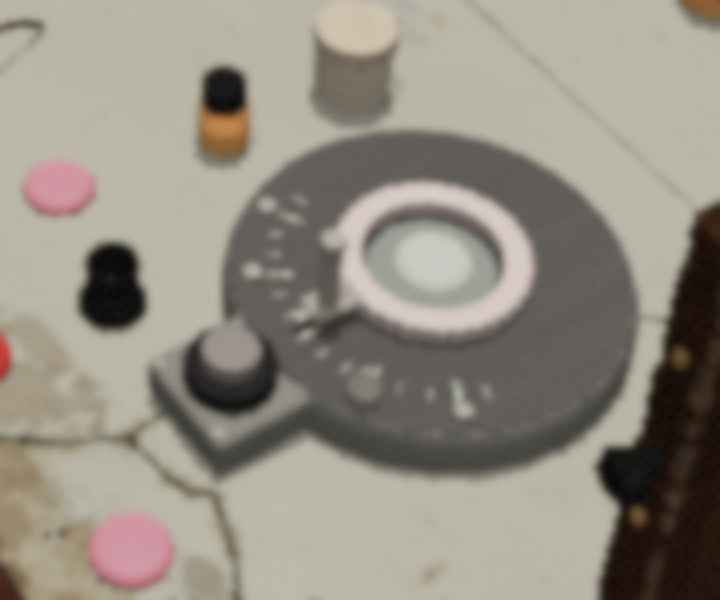

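The flat bright studs in the top crop are at (284,318), (353,382) and (592,309). The duller, larger stud at (533,376), which is full-frame (366.6,225.2), is the cone. It appears at (362,388) in the scene crop, standing tall. The pin top is at crop (455,335), with the pointer just left of it. Now the measurements.

Run:
```python
from h import *
np.set_printoptions(precision=4,suppress=True)
T=lambda x,y:(260+x/5-.4,150+y/5-.4)
S=lambda x,y:(260+x/4-.4,230+y/4-.4)
# ring ellipses by mask
def tri(a,b):
    o1,d1=ray('top',*a);o2,d2=ray('scene',*b)
    A=np.c_[d1,-d2];x=np.linalg.lstsq(A,o2-o1,rcond=None)[0]
    p,q=o1+d1*x[0],o2+d2*x[1];return (p+q)/2,np.linalg.norm(p-q)
img=cv2.imread('pics/top0.png')
C=[]
ax=onz('top',*T(437,223),.038);print('axis top',ax)
ax2=onz('scene',*S(437,260),.038);print('axis scene',ax2)
for nm,a,z in [('s1',(284,318),.03),('s2',(353,382),.03),('cone',(533,376),.046),('s4',(592,309),.03),('pin',(455,335),.08),('ptr',(440,388),.036),('key',(457,468),.046),('dialL',(226,230),.026),('dialR',(631,230),.026)]:
    p=onz('top',*T(*a),z);d=p-ax;print(nm,p,'r',np.hypot(*d[:2]),'ang from -x',np.degrees(np.arctan2(-d[1],-d[0])))
for nm,a,z in [('s1',(267,205),.03),('s2',(252,270),.03),('cone',(363,375),.046),('s4',(463,411),.03),('pin',(332,238),.08),('ptr',(298,326),.036),('key',(232,350),.046)]:
    p=onz('scene',*S(*a),z);d=p-ax2;print(nm,p,'r',np.hypot(*d[:2]),'ang',np.degrees(np.arctan2(-d[1],-d[0])))
print('tri pin',tri(T(455,335),S(332,238)),'key',tri(T(457,468),S(232,350)), 'ring',tri(T(437,223),S(437,260)))
print('pot',onz('top',*T(138,100),.047),'vial',onz('top',*T(134,270),.046),'loupe',onz('top',*T(270,500),.03))
print('lampR',onz('top',269,180,.2))
```

```text
axis top [0.5672 0.1578 0.038 ]
axis scene [0.5679 0.155  0.038 ]
s1 [0.5215 0.2306 0.03  ] r 0.08603078874314496 ang from -x -57.90773660414443
s2 [0.4911 0.1979 0.03  ] r 0.08608795197661888 ang from -x -27.787728193060328
cone [0.4929 0.1154 0.046 ] r 0.08549926679983633 ang from -x 29.667127442343936
s4 [0.5277 0.0821 0.03  ] r 0.08533554552473759 ang from -x 62.382364394773546
pin [0.5071 0.1588 0.08  ] r 0.06016350709412089 ang from -x -1.011292838814585
ptr [0.4879 0.1575 0.036 ] r 0.0792782807306545 ang from -x 0.20121084035286946
key [0.4494 0.1522 0.046 ] r 0.11799043702158535 ang from -x 2.6882201547233104
dialL [0.5648 0.258  0.026 ] r 0.10025778124694516 ang from -x -88.63585305148888
dialR [0.5674 0.0607 0.026 ] r 0.09702179613541448 ang from -x 90.1053205988334
s1 [0.5222 0.2316 0.03  ] r 0.0891941164001419 ang -59.20918275995815
s2 [0.4923 0.1995 0.03  ] r 0.08768088405106489 ang -30.514973810457615
cone [0.4926 0.111  0.046 ] r 0.08721067718529658 ang 30.310963988124552
s4 [0.5282 0.082  0.03  ] r 0.08306691588222981 ang 61.46168384819581
pin [0.5079 0.161  0.08  ] r 0.06031168535613381 ang -5.740301488013507
ptr [0.4887 0.1557 0.036 ] r 0.07917700611274324 ang -0.4877251512445322
key [0.4497 0.1521 0.046 ] r 0.11822996773860443 ang 1.3873994848689903
tri pin (array([0.5066, 0.1593, 0.0823]), np.float64(0.00022342514978938635)) key (array([0.4495, 0.1522, 0.046 ]), np.float64(0.0003299364282187096)) ring (array([0.5685, 0.1569, 0.0356]), np.float64(0.0017628009199408639))
pot [0.6234 0.3018 0.047 ] vial [0.5411 0.3033 0.046 ] loupe [0.4346 0.2379 0.03  ]
lampR [0.5615 0.3451 0.2   ]
```

The two views agree. The axis is at about (0.568,0.157) and the viewer's yaw is about +1.5 to 2°. The pin's radius comes out at 60 mm, the studs' at 86 mm and the key's at 118 mm, all as given. The cone stud is at +30 in the viewer frame and the ring now reads about −2..−5°.

What could be mistaken for the goal stud (top px): flat studs (316.8,213.6), (330.6,226.4) and (378.4,211.8), and the cone (366.6,225.2). For the key: the black loupe (314,250), the red button (313,282), and the grey key (351,243.6), which is the right one. For the crystal: pink discs (281,244), (274,285) and (366,278), and the clear one inside the ring, which is not to be touched. The crops above confirm the cone and key choices.

I'll take the arm in past the robot side of the lamp, with the gripper shut.

```bash
python3 -m creep '[[[0,0,8,0,-6,0,1],[0,0,8,0,-6,0,1],[0,0,8,0,-6,0,1],[0,0,8,0,-6,0,1],[0,0,8,0,-6,0,1]]]'
```

```text
clock: 0.78
position: [0.2772, 0.3088, 0.2478]
ee_rot: [0.47, -3.106, 0.01]
wrist_force: [0.7, 0.2, -0.2]
grip_width: 0.0001
```

```bash
python3 -m creep '[[[0,0,0,4,-5,0,1],[0,0,0,5,-4,-2,1],[0,0,0,5,-2,-2,1],[0,0,0,5,0,-3,1],[0,0,0,4,0,-3,1]]]'
python3 - <<'E'
from h import *
cv2.imwrite("pics/w1.png",capture("wrist"));s=observe();print(s['position'],s['ee_rot'],s['wrist_force'],s['clock'])
E
```

```text
clock: 1.4
position: [0.5069, 0.1966, 0.1505]
ee_rot: [-0.467, 3.096, -0.005]
wrist_force: [-0.3, 0.5, -0.2]
grip_width: -0.0001
[0.50895076 0.19581117 0.14536826] [-0.46751266  3.09912755 -0.00759614] [ 5.16664144 -0.40439675 -2.03028546] 1.45
```

View pics/w1.png

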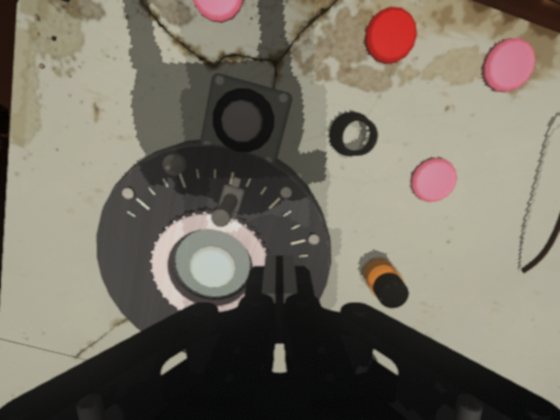

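The wrist picture shows the pin at (221,217), the pointer tip at (236,183) and the tall cone at (173,163). The shut fingertips at (280,260) are on the pin's +y side and clear. Next I go down beside the pin.

```bash
python3 -m creep '[[[0,0,0,0,0.2,-3,1],[0,0,0,0,0.2,-3,1],[0,0,0,0,0,-1,1],[0,0,0,0,0,0,1]]]'
python3 - <<'E'
from h import *
for n in ("wrist","scene"):
    cv2.imwrite(f"pics/{n}2.png",capture(n))
s=observe();print(s['position'],s['ee_rot'],s['wrist_force'],s['clock'])
c=calibration('wrist'); import pickle;pickle.dump(c,open('c2.pkl','wb'))
p=s['position']
print('tip px',pix('wrist',p-[0,0,.022]),pix('scene',p-[0,0,.022]))
b=cv2.imread('pics/scene2.png')[230:380,260:440];cv2.imwrite('pics/scene2c.png',cv2.resize(b,None,fx=4,fy=4))
E
```

```text
clock: 1.95
position: [0.5089, 0.1988, 0.0711]
ee_rot: [-0.465, 3.104, -0.009]
wrist_force: [-0.1, -0.2, -0.2]
grip_width: -0.0001
[0.50983852 0.19910072 0.07241062] [-0.46470487  3.10197977 -0.00838548] [ 0.31117762  0.6843336  -0.12141006] 2.05
tip px [284.12550928 273.86676249] [330.8995625  286.53468844]
```

View pics/wrist2.png

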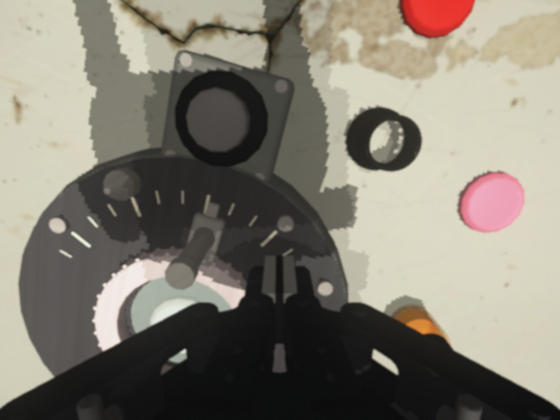

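View pics/scene2c.png

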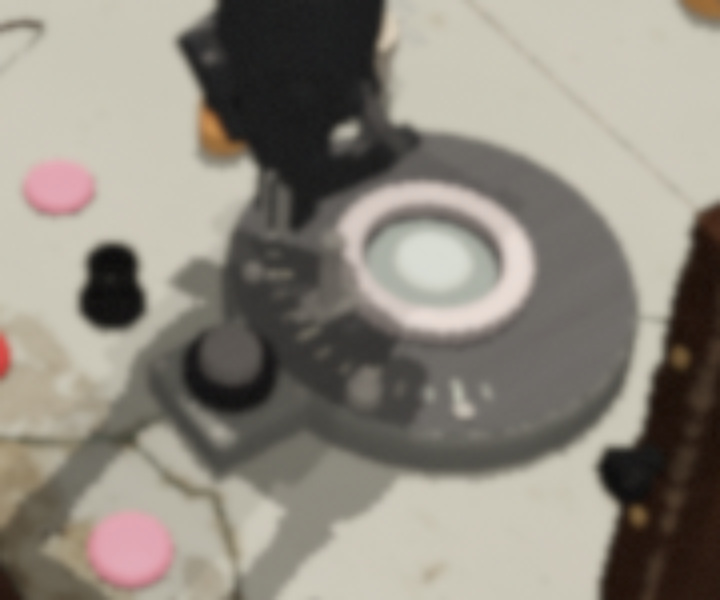

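The tip is down at z≈0.050, next to the pin. From this closer picture I read the pin top at (180,272), the pointer end at (211,208), the cone tip at (122,182), flat studs at (57,225), (285,223) and (325,289), and the key at (219,120). I'll refine with these.

```bash
cat > m.py <<'E'
from h import *
def rep(c,d):
    # d: name->(u,v,z)
    P={k:onz('wrist',u,v,z,c) for k,(u,v,z) in d.items()}
    return P
E
python3 - <<'E'
from m import *; import pickle
np.set_printoptions(precision=4,suppress=True)
c=pickle.load(open('c2.pkl','rb'))
P=rep(c,dict(pin=(180,272,.08),ptr=(211,208,.036),cone=(122,182,.046),s4=(57,225,.03),s2=(285,223,.03),s1=(325,289,.03),key=(219,120,.046)))
from scipy.optimize import least_squares
keys=['s1','s2','cone','s4'];ang=np.radians([-60,-30,30,60])
f=lambda x:np.concatenate([P[k][:2]-(x[:2]-.086*np.array([np.cos(a+x[2]),np.sin(a+x[2])])) for k,a in zip(keys,ang)]+[P['key'][:2]-(x[:2]-.118*np.array([np.cos(x[2]),np.sin(x[2])]))])
r=least_squares(f,[.568,.157,.03]);print('axis',r.x[:2],'yaw',np.degrees(r.x[2]),'res mm',r.fun*1e3)
for k,p in P.items():
    d=p[:2]-r.x[:2];print(k,p,np.hypot(*d),np.degrees(np.arctan2(-d[1],-d[0])-r.x[2]))
E
```

```text
axis [0.5666 0.1544] yaw 1.270160368981776 res mm [ 0.4376 -0.5546  0.1304 -1.7409 -4.0094  4.5487  2.8087 -1.1018  0.6326
 -1.1514]
pin [0.5061 0.1556 0.08  ] 0.06049556130127373 -2.321640167222827
ptr [0.4926 0.1553 0.036 ] 0.07392840551281146 -1.9267466399400728
cone [0.489  0.1144 0.046 ] 0.08727016913782645 26.078051224698505
s4 [0.528  0.0779 0.03  ] 0.08566833856869344 62.00187040940642
s2 [0.4913 0.194  0.03  ] 0.08506143922835097 -29.013881278508645
s1 [0.5224 0.2274 0.03  ] 0.08529888484898614 -60.05786013347839
key [0.4492 0.1507 0.046 ] 0.11739881168950107 0.5686553450593765
```

```bash
python3 -m creep '[[[0,0,0,0,-1,0,1],[0,0,0,0,-1,0,1],[0,0,0,0,-0.8,0,1],[0,0,0,0,-0.8,0,1],[0,0,0,0,0,0.2,1]]]'
cat > look.py <<'E'
from h import *
import sys,pickle
k=sys.argv[1]
c=calibration('wrist');s=observe();cv2.imwrite(f"pics/wrist{k}.png",capture('wrist'))
pickle.dump(c,open(f'c{k}.pkl','wb'));print(s['position'],s['ee_rot'],s['wrist_force'],s['clock'])
E
python3 look.py 3
```

```text
clock: 2.68
position: [0.5122, 0.1612, 0.0783]
ee_rot: [-0.463, 3.095, -0.006]
wrist_force: [-0.2, 0.3, -0.9]
grip_width: -0.0001
[0.51220489 0.16120585 0.07834582] [-0.46286248  3.09494396 -0.00619982] [-0.17594689  0.26891622 -0.85440186] 2.675
```

View pics/wrist3.png

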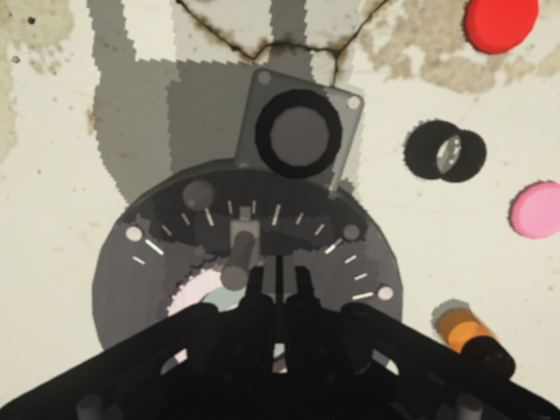

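The ring now reads about +12°. The pointer is at (245,212), the cone at (198,193) with its 30° tick at (208,216), and the pin (236,274) sits against the finger. I'll push on.

```bash
python3 -m creep '[[[0,0,0,0,-0.6,-0.1,1],[0,0,0,0,-0.6,-0.1,1],[0,0,0,0,0,0,1]]]'
python3 look.py 4
```

```text
clock: 3.1
position: [0.5133, 0.1493, 0.0773]
ee_rot: [-0.464, 3.092, -0.006]
wrist_force: [0.4, 0.9, 0.2]
grip_width: 0.0002
[0.51331155 0.14925906 0.07728997] [-0.46369741  3.0924972  -0.00557615] [0.4080317  0.91714093 0.24134884] 3.1
```

View pics/wrist4.png

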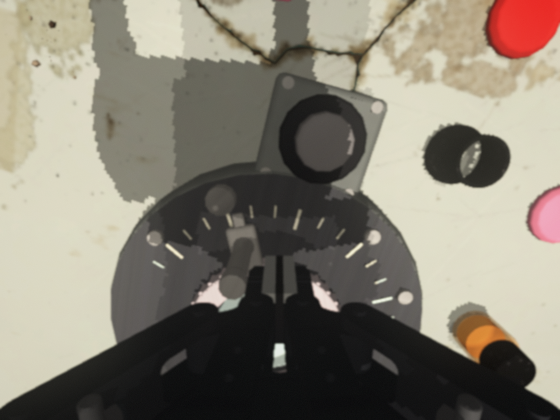

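Run:
```python
from h import *
a=cv2.imread('pics/wrist4.png')[170:310,100:300]
a=cv2.convertScaleAbs(a,alpha=1.8,beta=10)
cv2.imwrite('pics/w4c.png',cv2.resize(a,None,fx=4,fy=4,interpolation=cv2.INTER_CUBIC))
```

```text
(no output)
```

View pics/w4c.png

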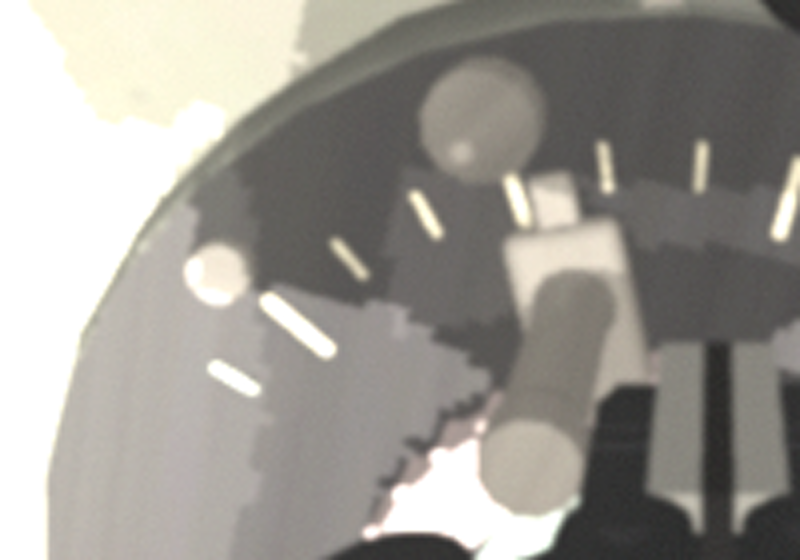

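The 30° tick is at crop (517,200) and the pointer tip at (552,195), so the ring is a few degrees short. Measuring now.

```bash
cat > fit.py <<'E'
from m import *; import pickle
from scipy.optimize import least_squares
np.set_printoptions(precision=4,suppress=True)
def fit(k,d,x0=(.567,.156)):
    c=pickle.load(open(f'c{k}.pkl','rb')); P=rep(c,d)
    ang=dict(s1=-60,s2=-30,cone=30,s4=60,t30=30,t0=0,t10=10,t20=20,t40=40,t60=60)
    def f(x):
        o=[]
        for n,a in ang.items():
            if n in P:
                a=np.radians(a)+x[2]; u=-np.array([np.cos(a),np.sin(a)]); w=np.array([-u[1],u[0]]); e=P[n][:2]-x[:2]
                if n[0]=='t': o+=[e@w]
                else: o+=[e@w, e@u-.086]
        u=-np.array([np.cos(x[2]),np.sin(x[2])]); o+=list(P['key'][:2]-x[:2]-.118*u)
        return np.array(o)
    r=least_squares(f,[*x0,.03]); print('axis',r.x[:2],'yaw',np.degrees(r.x[2]),'res',r.fun*1e3)
    for k,p in P.items():
        e=p[:2]-r.x[:2];print(k,p,np.hypot(*e),np.degrees(np.arctan2(-e[1],-e[0])-r.x[2]))
E
python3 - <<'E'
from fit import *
q=lambda x,y,z:(100+x/4-.4,170+y/4-.4,z)
fit(4,dict(ptr=q(553,180,.0345),arm=q(567,232,.038),pin=q(530,468,.08),cone=q(460,152,.046),s4=q(217,274,.03),s2=(374,237,.03),s1=(405,298,.03),key=(324,139,.046),t30=q(517,200,.026),t0=q(788,200,.026),t10=q(701,167,.026),t20=q(605,167,.026),t40=q(425,215,.026),t60=q(297,325,.026)))
E
```

```text
axis [0.5664 0.1539] yaw 2.51402610958452 res [-0.3972 -0.4268 -0.6708  0.2983 -0.1586 -0.0708 -0.1699 -0.0996  0.194
 -0.1527 -0.2492 -0.0368  0.2945  0.3764 -1.0414 -0.8003]
ptr [0.498  0.1192 0.0345] 0.07668937696185105 24.439240083394715
arm [0.5032 0.1229 0.038 ] 0.07042605307558678 23.65203948695067
pin [0.5126 0.1266 0.08  ] 0.06030186131061796 24.47908318128665
cone [0.4938 0.1079 0.046 ] 0.08592937568189263 29.894253323414723
s4 [0.5266 0.0778 0.03  ] 0.08590060452424712 59.88668430134726
s2 [0.4901 0.1943 0.03  ] 0.08630091495445023 -30.44536551056508
s1 [0.5207 0.2263 0.03  ] 0.08557408404387407 -60.26594691604648
key [0.4474 0.1479 0.046 ] 0.11907792339829727 0.3627476193517571
t30 [0.5053 0.1148 0.026 ] 0.07253725603250452 30.153236774804803
t0 [0.4942 0.1509 0.026 ] 0.0722019074344958 -0.1212104583487099
t10 [0.4932 0.1379 0.026 ] 0.0749297190105909 9.809417479274835
t20 [0.4971 0.1252 0.026 ] 0.07501682475376004 19.971917193607595
t40 [0.5112 0.103  0.026 ] 0.075060557049271 40.224790985544836
t60 [0.5331 0.0891 0.026 ] 0.07286166538769227 60.295995624679264
```

The fit is good (residuals under 1 mm). The pointer is at 24.4° and the cone at 29.9°, so about 5.8 mm more is needed.

```bash
python3 -m creep '[[[0,0,0,0,-0.3,0,1],[0,0,0,0,-0.28,0,1],[0,0,0,0,0,0,1]]]'
python3 look.py 5
python3 - <<'E'
from h import *
a=cv2.imread('pics/wrist5.png')[170:310,110:310]
a=cv2.convertScaleAbs(a,alpha=1.8,beta=10)
cv2.imwrite('pics/w5c.png',cv2.resize(a,None,fx=4,fy=4,interpolation=cv2.INTER_CUBIC))
E
```

```text
clock: 3.52
position: [0.513, 0.1434, 0.077]
ee_rot: [-0.464, 3.093, -0.005]
wrist_force: [0.3, 0.2, -0.5]
grip_width: 0.0
[0.51300748 0.14342543 0.07695418] [-0.46425069  3.09308655 -0.00527528] [ 0.25058591  0.21682742 -0.46787924] 3.525
```

View pics/w5c.png

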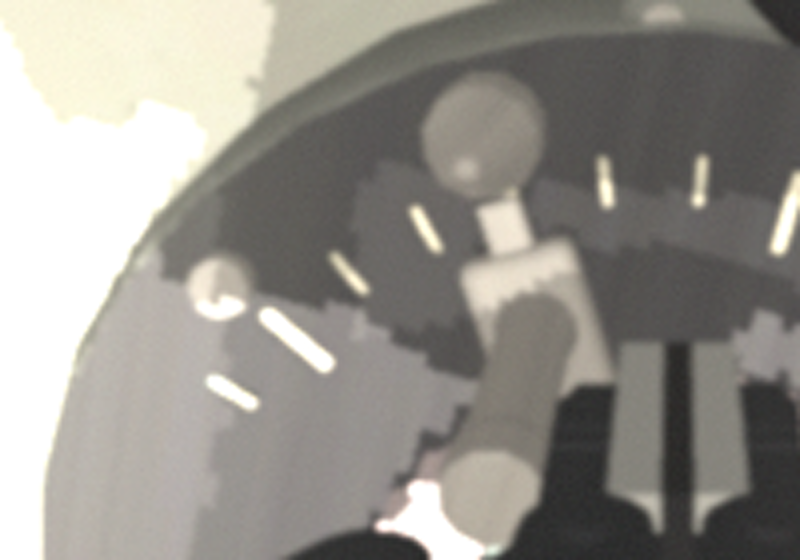

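View pics/wrist5.png

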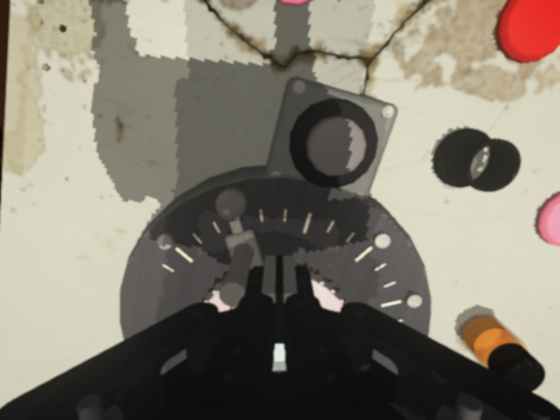

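The pointer now reaches to the cone. Its front end is at crop (500,200), the cone tip highlight at (465,168), and it covers the 30° tick. Measuring again.

Run:
```python
from fit import *
q=lambda x,y,z:(110+x/4-.4,170+y/4-.4,z)
fit(5,dict(ptr=q(500,205,.0345),ptrb=q(512,252,.0345),arm=q(520,257,.038),pin=q(490,497,.08),cone=q(466,168,.046),s4=q(219,287,.03),s2=(382.5,241,.03),s1=(414,301,.03),key=(333,145,.046),t0=q(787,214,.026),t10=q(700,182,.026),t20=q(606,182,.026),t40=q(426,230,.026),t60=q(296,340,.026)))
```

```text
axis [0.5664 0.1539] yaw 2.575623852276846 res [-0.2174 -0.3572 -0.4622 -0.2373 -0.4111 -0.0021 -0.6873 -0.1866 -0.2456
 -0.3157 -0.3576 -0.0109  0.3172 -0.1125 -1.6923]
ptr [0.5015 0.1126 0.0345] 0.07698882197430058 29.85693786137596
ptrb [0.5074 0.1158 0.0345] 0.0702185894696776 30.25953544714756
arm [0.5064 0.1171 0.038 ] 0.07044895415055552 28.923087294421503
pin [0.5154 0.1216 0.08  ] 0.06039711556628897 29.76982529550521
cone [0.4938 0.1079 0.046 ] 0.08599887952329502 29.72613789957074
s4 [0.5263 0.078  0.03  ] 0.08581612250153309 59.54112933518185
s2 [0.4905 0.1938 0.03  ] 0.08576393855234295 -30.308768337600956
s1 [0.5205 0.2262 0.03  ] 0.08564309336339604 -60.14542313980501
key [0.4485 0.1469 0.046 ] 0.11820048019320029 0.8170460938395341
t0 [0.4942 0.1509 0.026 ] 0.07232919329957216 -0.1945422936198746
t10 [0.4933 0.1379 0.026 ] 0.07492166663176018 9.758577447225802
t20 [0.4971 0.1254 0.026 ] 0.07498341324260058 19.726751963119852
t40 [0.5113 0.1032 0.026 ] 0.07489200585518822 39.99167642690087
t60 [0.5333 0.0892 0.026 ] 0.07266945180911501 60.25012044475029
```

The pointer is at 29.8° and the cone at 29.7–30°, so they are lined up. I'll back off and up, then go above the key and take another look.

```bash
python3 -m creep '[[[0,0,0,-0.5,1.5,0,1],[0,0,0,-0.5,1,1.5,1],[0,0,0,-1.5,-0.5,4,1],[0,0,0,-4,-1.5,0,1],[0,0,0,0,0,0,1]]]'
python3 look.py 6
python3 - <<'E'
from h import *
a=capture('top')[150:270,260:400]
cv2.imwrite('pics/t6c.png',cv2.resize(a,None,fx=5,fy=5,interpolation=cv2.INTER_CUBIC))
print(observe()['position'])
E
```

```text
clock: 4.2
position: [0.4446, 0.1517, 0.1354]
ee_rot: [-0.468, 3.094, -0.005]
wrist_force: [-0.1, 0.5, -0.5]
grip_width: -0.0001
[0.44455138 0.15172815 0.13544092] [-0.46805946  3.0935457  -0.00540669] [-0.06002722  0.51076965 -0.460848  ] 4.2
[0.44887866 0.15282789 0.13718046]
```

View pics/wrist6.png

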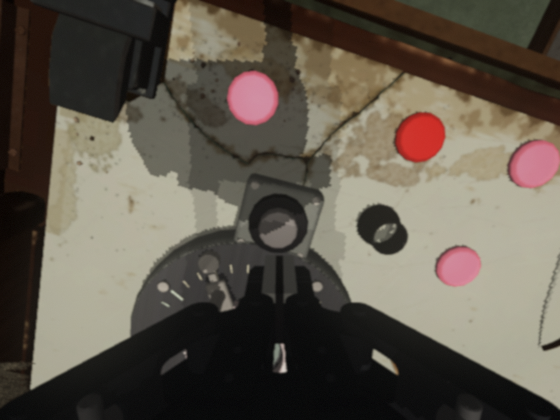

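View pics/t6c.png

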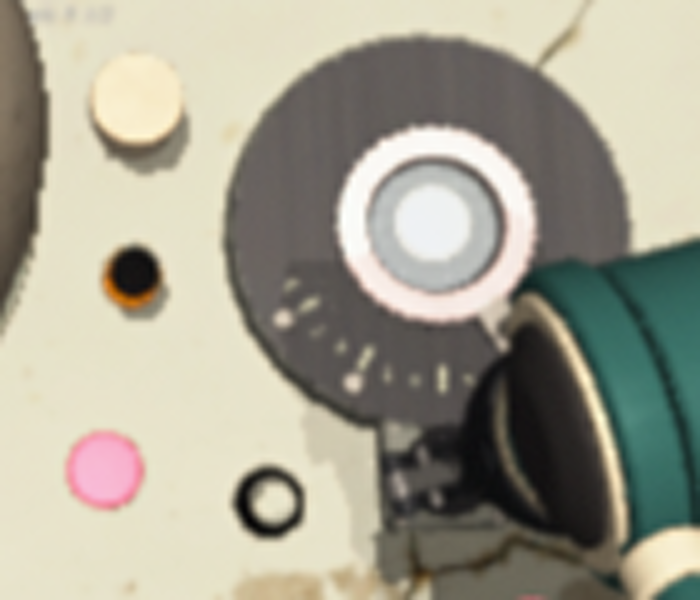

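The arm is over the key, and the crystal, pot, vial and loupe are where they were. The pointer at (213,280) points at the cone (207,262). One close check of the alignment before pressing.

Run:
```python
from h import *
a=cv2.imread('pics/wrist6.png')[170:320,130:330]
a=cv2.convertScaleAbs(a,alpha=1.8,beta=10)
cv2.imwrite('pics/w6c.png',cv2.resize(a,None,fx=4,fy=4,interpolation=cv2.INTER_CUBIC))
```

```text
(no output)
```

View pics/w6c.png

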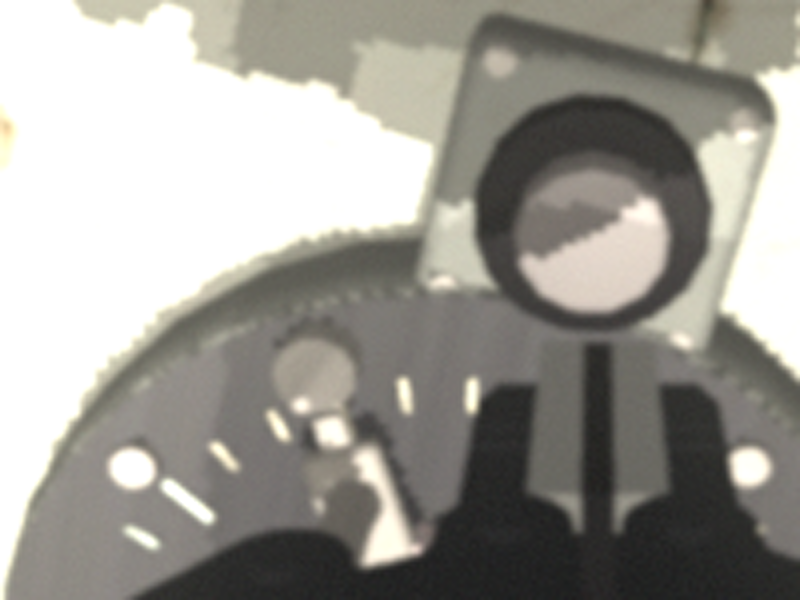

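Run:
```python
from fit import *
q=lambda x,y,z:(130+x/4-.4,170+y/4-.4,z)
fit(6,dict(ptr=q(331,435,.0345),cone=q(302,403,.046),s4=q(131,467,.03),s2=q(747,467,.03),key=q(593,240,.046),t10=q(473,394,.026),t20=q(405,394,.026),t40=q(225,456,.026),t60=q(187,501,.026)))
s=observe();print(s['position'])
```

```text
axis [0.5676 0.1526] yaw 2.3905995439595165 res [-0.3387  1.4714 -2.2525  0.55   -1.89   -0.3743 -1.6864 -1.5463 11.6577
 -0.9399 -1.7565  1.3006]
ptr [0.5049 0.1139 0.0345] 0.07363213331217029 29.307546791734115
cone [0.4933 0.1081 0.046 ] 0.08657928953733211 28.509203098600945
s4 [0.5262 0.0776 0.03  ] 0.08564657495787306 58.73553799972633
s2 [0.4902 0.1934 0.03  ] 0.08747200622784183 -30.22185108685006
key [0.4479 0.149  0.046 ] 0.11970856567405581 -0.6570413978626641
t10 [0.4929 0.1379 0.026 ] 0.07605014808431085 8.729369919044853
t20 [0.4969 0.1251 0.026 ] 0.07579929723338183 18.83109958503624
t40 [0.5209 0.0942 0.026 ] 0.07474230515341473 48.97318400646672
t60 [0.5333 0.089  0.026 ] 0.0722432744965566 59.25454084836605
[0.4489 0.1528 0.1372]
```

My t40 label in that fit was really the 50° tick, which accounts for the 11 mm residual. Leaving it aside, the pointer is within about 0.5° of the stud. Now the key.

```bash
python3 -m creep '[[[0,0,0,0,-0.2,-3,1],[0,0,0,0,0,-3,1],[0,0,0,0,0,0,1]]]'; python3 -m creep '[[[0,0,0,0,0,-0.5,1],[0,0,0,0,0,-0.3,1]]]'
```

```text
clock: 4.68
position: [0.4535, 0.1532, 0.0791]
ee_rot: [-0.468, 3.08, -0.003]
wrist_force: [0.4, -0.4, -0.1]
grip_width: -0.0001
clock: 4.92
position: [0.4561, 0.1542, 0.0729]
ee_rot: [-0.468, 3.076, -0.002]
wrist_force: [0.3, -0.7, 0.4]
grip_width: -0.0002
```

```bash
python3 -m creep '[[[0,0,0,-0.8,-0.4,0.1,1],[0,0,0,0,0,0,1]]]'; python3 look.py 7
```

```text
clock: 5.18
position: [0.4483, 0.1502, 0.0749]
ee_rot: [-0.467, 3.075, -0.002]
wrist_force: [0.3, -0.7, -0.2]
grip_width: -0.0
[0.44830992 0.15020624 0.07493763] [-4.67442575e-01  3.07457668e+00 -1.62988193e-03] [ 0.30399888 -0.65942039 -0.1565189 ] 5.175
```

View pics/wrist7.png

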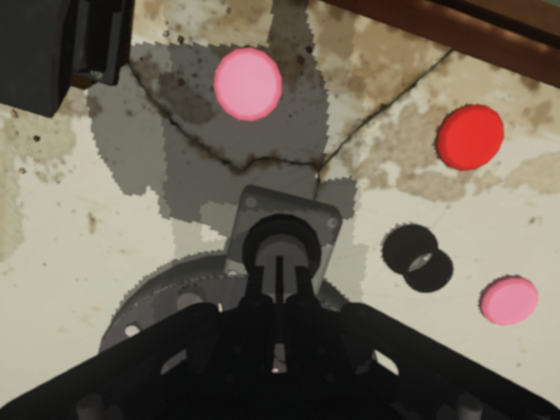

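The shut tips, with their front at (280,258), lie over the key (280,245–275) and are centred across it. Pressing down now.

```bash
python3 -m creep '[[[0,0,0,-0.1,0,-0.5,1],[0,0,0,-0.1,0,-0.4,1],[0,0,0,0,0,0,1]]]'; python3 -m creep '[[[0,0,0,-0.1,0,-0.3,1],[0,0,0,0,0,-0.3,1]]]'
```

```text
clock: 5.6
position: [0.4477, 0.1505, 0.0667]
ee_rot: [-0.467, 3.071, -0.001]
wrist_force: [-0.9, -0.5, 1.5]
grip_width: 0.0001
clock: 5.85
position: [0.4478, 0.1506, 0.0617]
ee_rot: [-0.467, 3.069, -0.002]
wrist_force: [-8.9, -3.0, 25.9]
grip_width: 0.0001
```

The force rose to 26 N with the tip at z≈0.040, which is the key's full travel. Now I release it and clear out.

```bash
python3 -m creep '[[[0,0,0,0,0,0,1],[0,0,0,0,0,1,1],[0,0,0,0,0,3,1],[0,0,0,-2,0,5,1],[0,0,0,-4,3,4,1]]]'; python3 -m creep '[[[0,0,0,-4,5,2,1],[0,0,0,-2,5,0,1],[0,0,0,0,4,0,1],[0,0,0,0,0,0,1]]]'
python3 look.py 8
python3 - <<'E'
from h import *
for n in ('top','scene'):
    im=capture(n); a=im[150:270,260:400] if n=='top' else im[230:380,260:440]
    cv2.imwrite(f'pics/{n}8c.png',cv2.resize(a,None,fx=4,fy=4,interpolation=cv2.INTER_CUBIC)); cv2.imwrite(f'pics/{n}8.png',im)
print(observe()['clock'])
E
```

```text
clock: 6.48
position: [0.3854, 0.1784, 0.1908]
ee_rot: [-0.462, 3.081, -0.003]
wrist_force: [0.9, 0.0, -0.5]
grip_width: -0.0002
clock: 6.98
position: [0.3248, 0.3204, 0.2153]
ee_rot: [-0.462, 3.073, 0.006]
wrist_force: [0.1, -0.2, -0.3]
grip_width: 0.0003
[0.32479123 0.32036852 0.21532861] [-0.46150798  3.07325637  0.00613586] [ 0.12319476 -0.20398626 -0.27599317] 6.975
7.125
```

View pics/top8c.png

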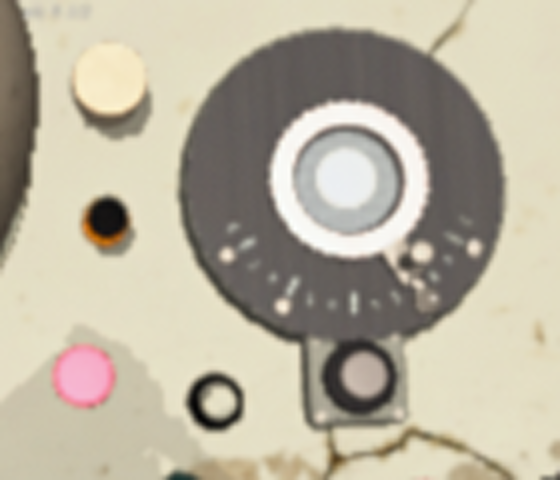

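View pics/scene8c.png

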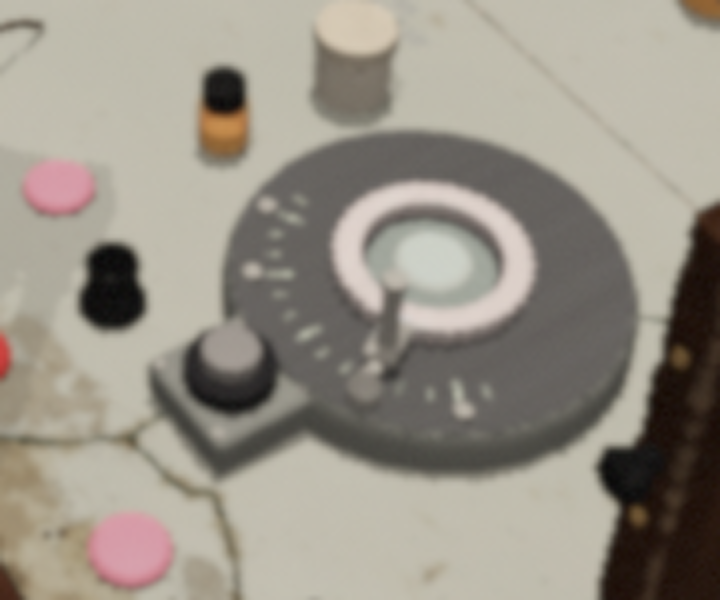

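The pointer runs to the cone, at top crop (425,297) with the pin at (421,252). The key is up, and everything else is in the same pixels as before. One last number from the fixed cameras.

Run:
```python
from h import *
ang=lambda n,ax,u,v,z:(lambda d:(round(np.hypot(*d[:2])*1e3,1),round(np.degrees(np.arctan2(-d[1],-d[0])),1)))(onz(n,u,v,z)-ax)
T=lambda x,y:(260+x/4-.4,150+y/4-.4);S=lambda x,y:(260+x/4-.4,230+y/4-.4)
at=onz('top',*T(349.5,178.5),.038);as_=onz('scene',*S(434,258),.038)
print('top pin',ang('top',at,*T(422,252),.08),'cone',ang('top',at,*T(426.5,300),.046))
print('scene pin',ang('scene',as_,*S(396,280),.08),'cone',ang('scene',as_,*S(363,375),.046))
for n in('top','scene'):
    a=cv2.imread(f'pics/{n}0.png');b=cv2.imread(f'pics/{n}8.png')
    d=cv2.absdiff(a,b).max(2)>50; sl=(slice(150,270),slice(275,400)) if n=='top' else (slice(230,380),slice(300,440))
    y,x=np.nonzero(d[sl]);print(n,len(x),x.min()+sl[1].start,x.max()+sl[1].start,y.min()+sl[0].start,y.max()+sl[0].start)
```

```text
top pin (np.float64(60.0), np.float64(32.6)) cone (np.float64(85.1), np.float64(29.9))
scene pin (np.float64(58.1), np.float64(31.9)) cone (np.float64(87.7), np.float64(31.4))
top 149 301 367 210 269
scene 94 334 360 288 321
```

Pin at 32.6° (top) and 31.9° (scene); the cone should be at 30° plus the 2.4° yaw, so 32.4°. That agrees, so I'm handing in.

```bash
python3 -c "
from plant import *
print(sign_off())"
```

```text
the job is handed in; nothing more can be done
None
```

I pushed the ring's pin round with the shut fingertips until the pointer lined up with the cone-topped stud. Then I pressed the record key fully down, let it come up, drew the arm clear and handed the job in at about 7 s. No verdict is reported.

- **Ring:** the wrist camera, with the finger still against the pin, gave the pointer at 29.8° and the stud at 29.7–30°. After the key press the top view put the pin at 32.6° in world axes, where the stud should be at 32.4°.
- **Disagreements:** single readings of the stud's tip were rougher. The top view gave 29.9° and the scene view 31.4°. One wrist fit just before pressing was skewed because I mislabelled a tick.
- **Key:** the force rose to 26 N with the tips at about 40 mm, which is the key's full 6 mm of travel. The later pictures show it up again.
- **Other things:** the watch glass, pot, vial and loupe look the same before and after in the top and scene pictures. I compared them by eye and did not measure them again.

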